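# Load the drying rack with washed shield covers

## Robot

A 6-joint arm with a two-finger parallel gripper is mounted at the origin on a cart in front of the work surface, level with it; the furniture and walls round the work are solid. World frame = base frame: x ahead of the robot, y to its left, z up, the work surface at z = 0. Lengths are in mm, angles in rad, forces in N, time in s.
With the tool pointing down it reaches from about 250 to 725 mm from the base axis. Payload 9.7 kg.
Tool frame: the origin (TCP) lies at the very end of the fingers, on their centre line; the grasp point (between the pads) lies 19 mm behind it; z points along the fingers, y is the line along which they close (so a half turn about z gives the same grasp; the last joint's range is limited). The gripper opens to 85 mm and grips with 20 to 120 N. Pads are 22 mm wide; open, the fingers measure 114 mm over their backs; the gripper's body (76 mm by 85 mm) begins 54 mm behind the grasp point. The pads swing forward as they close: fully open they stand 13 mm farther back than shut.
Start: joints at [-1.138, 0.087, 0.176, 1.66, 0, 1.571], TCP at [230.675, -499.286, 231.284] pointing down, gripper open.
Joint ranges: [-3.13, 3.13], [-0.85, 1.81], [-1.15, 1.24], [-2.2, 2.28], [-1.44, 1.52], [-3.14, 3.14]. Speed limits (rad/s): [2.22, 2.22, 2.57, 3.14, 3.14, 3.14].

## Interface

Orientations are given as [roll, pitch, yaw] about the fixed x, y, z axes, in that order (R = Rz(yaw) Ry(pitch) Rx(roll)).
In Python, from bench import robot gives the robot as it stands. The module is installed in compiled form; this text tells all that it offers.
- The arm moves only by the tool arm_command, never from a script. Its argument "deltas" is a list of rows, each a list of 7 numbers: the finger opening in m, from 0 to 0.0854, then the shift along the world's x, y, z in m, then the turn, a rotation vector about the world's x, y, z in degrees. A call has 1 to 8 rows; each row is the pose to reach, as a shift and turn from the pose commanded when the call began; what a row does not reach only later rows make up. A row lasts 1/8 s, in which the tool goes at most 62.5 mm and 10.7 degrees, less where a joint would pass 70% of its speed; a pose out of reach is approached as far as the arm can. A call with a gripper value outside its range is refused whole. The fingers move at their own pace and stop on an object; "force" is the grip in N (left out, the last holds). Time passes only in rows, so rows that repeat a pose let the fingers close. It gives the time, the measured TCP pose, the force, the opening and the grip force at its end, in the units of the state.
- robot.get_state(): the state, without advancing time (a new reading comes with each control period).
- robot.read_camera(name): name is "side" or "top" or "wrist"; returns a dict with "frame" (400x640x3 uint8, red, green, blue), "depth" (400x640 float32, mm along the optical axis (not along the pixel's ray), 0 where there is no reading), "fx", "fy", "cx", "cy" (pixels), "rvec" (rotation vector, rad) and "tvec" (3), from world to camera coordinates, as OpenCV has them; the wrist camera has in their place "hand_eye" (4x4, takes a point from camera to tool coordinates, whose origin is the TCP and whose axes are the flange's). Camera axes: x right, y down, z forward; pixel columns grow to the right and rows downward; lengths in mm; the calibration is good to about 2 mm. A picture is of the moment at which its call begins: read the wrist's pose just before it.
- robot.close_job(): hands the job in; it is judged then, once.
The state is a dict: "t": time; "joint_pos": joint angles; "dq": joint speeds; "joint_torque": joint torques, N m; "ee_pos": TCP position; "ee_rot": TCP orientation; "ft_force": force on the tool from outside, world axes, zero at the start; "torque": the same for the moment, N m; "width": opening from 0.0 (shut) to 1.0 (fully open); "finger_force": force on a finger pad.
Only numpy, scipy, OpenCV 4.12 (cv2) and the standard library are available. Lean on these libraries where they do the work, as an engineer would, in place of code of your own. Each camera call takes 0.05 s, during which the arm holds its last target. There are 200 camera calls.

## Task

The washed shield covers are to go to the drying cabinet on the rack. Swing the rack's keeper bar back out of the way, set the yellow job tag over the rail and slide it along under the blue hood until its red line is at the hood's red mark, hang every cover that is there over the rail side by side, and then swing the keeper bar fully home over them. Leave the other things on the bench where they are.

Things in the scene. Friction and masses are not known exactly. Their poses are not given: they have to be found in the camera images.
- rack: Aluminium drying rack, fixed: a level bar, the rail, 24 mm wide (x) and 16 mm high, along the rack's y between end plates (inner faces at y = -190 and +180 mm), rail top 168 mm above the bench; feet 130 mm deep, drip tray. Origin: on the bench under the rail, z up, -x faces the robot. At the left a 62 mm wide blue hood roofs the rail from y = +130 to +181 mm, 13 to 16 mm above the rail's top.
- rail_top (a point): Point on the middle of the rail's top face, above the rack's origin, axes as the rack's. A cover hung on the rail has its origin 33.5 mm below this face, the job tag 43 mm below it.
- tag_mark (a point): Point on the middle of the rail's top face under the 4 mm red line painted across the blue hood, at y = +138 mm of the rack; axes as the rack's. The tag's origin (its red line) belongs here in y. The tag gets under the hood only by sliding along the rail; the end plate stops it about 5 mm beyond.
- keeper (a joint): Hinge of the keeper, a bail of 8 mm rod, 402 mm wide, arms outside the end plates, hinge line along the rack's y 90 mm above the bench under the rail. 0: closed on its stop, bar parallel to the rail and 36 mm above its top. Grows as the bar swings away from the robot (rack's +x), to the open stop at 1.35 rad. Stiff: stays where it is left, takes about 3 N at the bar.
- keeper_grip (a point): Middle of the red sleeve (14 mm diameter, 70 mm long, along the rack's y) on the keeper's bar, 114 mm from the hinge line; at y = -5 mm of the rack.
- keeper_hinge (a point): Point on the keeper's hinge line (90 mm above the bench) at the y of the red sleeve, fixed to the rack.
- job_tag: Yellow job tag, 60 g: a saddle hanger, upside-down U 36 mm wide (x; 30 inside), 74 mm long (y), 46 mm high, 3 mm thick, standing legs down. Goes over the rail, its y along the rack's y, its -x face (white label) to the robot. Origin: centre of its underside; z up. A red line crosses top and front at y = 0. A black grip lug stands on top.
- tag_lug (a point): Centre of the tag's black grip lug, 12 mm wide in x, 22 mm long in y, 24 mm high, 25 mm towards the tag's -y end and 58 mm above the tag's origin: grip it across x.
- cover_0: Shield cover, 60 g: an aluminium U channel with dark vent slots, 46 mm wide (x; 41 inside), 54 mm long (y), 36 mm high, 2.5 mm thick, standing legs down, open at both y ends. Origin: centre of its underside between the feet; z up. Grip it across x; it hangs on the rail either way round, its y along the rail. May be absent.
- cover_1: Shield cover, 60 g: an aluminium U channel with dark vent slots, 46 mm wide (x; 41 inside), 54 mm long (y), 36 mm high, 2.5 mm thick, standing legs down, open at both y ends. Origin: centre of its underside between the feet; z up. Grip it across x; it hangs on the rail either way round, its y along the rail. May be absent.
- cover_2: Shield cover, 60 g: an aluminium U channel with dark vent slots, 46 mm wide (x; 41 inside), 54 mm long (y), 36 mm high, 2.5 mm thick, standing legs down, open at both y ends. Origin: centre of its underside between the feet; z up. Grip it across x; it hangs on the rail either way round, its y along the rail. May be absent.
- cover_3: Shield cover, 60 g: an aluminium U channel with dark vent slots, 46 mm wide (x; 41 inside), 54 mm long (y), 36 mm high, 2.5 mm thick, standing legs down, open at both y ends. Origin: centre of its underside between the feet; z up. Grip it across x; it hangs on the rail either way round, its y along the rail. May be absent.
- marker_blue: Bystander, a blue marker on the bench, to be left alone.
- timer: Bystander, a timer on the bench, to be left alone.
- qc_stamp: Bystander, a wooden stamp on the bench, to be left alone.

How it is judged (in metres and radians):
On the way, in this order (a step that is already met when the one before it is completed fails the run):
1. the keeper bar is swung well back (more than 0.9 rad) (value of joint keeper above 0.9 rad), for 0.2 s.
2. the job tag sits on the rail at the mark and every cover hangs on the rail, in any order (z of cover_0 in the frame of rail_top between -0.0395 and -0.0285 m and x of cover_0 in the frame of rail_top between -0.015 and 0.015 m and y of cover_0 in the frame of rail_top between -0.18 and 0.09 m and angle between each of cover_0, cover_1, cover_2, cover_3, job_tag's own z axis and vertical below 0.15 rad and z of cover_1 in the frame of rail_top between -0.0395 and -0.0285 m and x of cover_1 in the frame of rail_top between -0.015 and 0.015 m and y of cover_1 in the frame of rail_top between -0.18 and 0.09 m and z of cover_2 in the frame of rail_top between -0.0395 and -0.0285 m and x of cover_2 in the frame of rail_top between -0.015 and 0.015 m and y of cover_2 in the frame of rail_top between -0.18 and 0.09 m and z of cover_3 in the frame of rail_top between -0.0395 and -0.0285 m and x of cover_3 in the frame of rail_top between -0.015 and 0.015 m and y of cover_3 in the frame of rail_top between -0.18 and 0.09 m and y of job_tag in the frame of tag_mark between -0.007 and 0.007 m and z of job_tag in the frame of tag_mark between -0.049 and -0.037 m and x of job_tag in the frame of tag_mark between -0.008 and 0.008 m), for 0.2 s.
3. the keeper bar is swung home over them (value of joint keeper below 0.06 rad), for 0.2 s.
At the end, for the whole second after the job is handed in: All covers present hang level (0.15 rad) on the rail, right of the tag, tops resting on it (6 mm); the tag sits level on the rail, its red line within 7 mm of the hood's mark; the keeper is closed (below 0.06 rad); covers and tag are released and at rest (all of step 2 and value of joint keeper below 0.06 rad and contact force between the fingers and cover_0 below 0.05 N and contact force between the fingers and cover_1 below 0.05 N and contact force between the fingers and cover_2 below 0.05 N and contact force between the fingers and cover_3 below 0.05 N and contact force between the fingers and job_tag below 0.05 N and linear speed of each of cover_0, cover_1, cover_2, cover_3, job_tag below 0.02 m/s); the robot touches nothing.
It fails at once if a bystander is pushed more than 30 mm (distance of any of marker_blue, timer, qc_stamp from where it was at the start of the episode above 0.03 m).
Of cover_0, cover_1, cover_2, cover_3 only 2 to 4 are there at a start; the rules pass over those that are not, and their reading is None.
At some moment in a run one of cover_0, cover_1, cover_2, cover_3 may be knocked a few centimetres aside while the robot is not near it.
It also fails if it takes over 210 s, if anything falls off the work surface, if the arm or the gripper's body presses on something with over 40 N, if the wrist force passes 120 N, or if a joint passes its speed limit or range.

## Working session

There is one attempt and no reset: what is moved stays moved. The work goes in short steps, Python scripts to look and compute and a tool call to move; the robot and the scene stay as the last step left them, time stands still between calls to the robot, and variables do not carry over. Pictures are saved under pics/ and viewed, at most 14 in all, crops included, and the job is handed in when it is done.

Besides the shell and the picture viewer there is one more tool, called after "Call:" by a JSON object that holds its "fn" and its "kwargs". arm_command: Moves the arm, as the interface text tells. Its arguments: {"type":"object","properties":{"deltas":{"type":"array"},"force":{"type":"number"}},"required":["deltas"]}

```bash
mkdir -p pics
cat > h.py <<'E'
from bench import robot
import numpy as np, cv2
from scipy.spatial.transform import Rotation as Rn
def look(name):
    s=robot.get_state(); c=robot.read_camera(name)
    K=np.array([[c['fx'],0,c['cx']],[0,c['fy'],c['cy']],[0,0,1]])
    if 'hand_eye' in c:
        T=np.eye(4); T[:3,:3]=Rn.from_euler('xyz',s['ee_rot']).as_matrix(); T[:3,3]=s['ee_pos']
        M=T@np.array(c['hand_eye'])
    else:
        M=np.eye(4); R=cv2.Rodrigues(np.array(c['rvec'],float))[0]; M[:3,:3]=R.T; M[:3,3]=-R.T@np.ravel(c['tvec'])
    v,u=np.mgrid[:400,:640]; d=c['depth']
    P=np.stack([(u-K[0,2])/K[0,0]*d,(v-K[1,2])/K[1,1]*d,d],-1)@M[:3,:3].T+M[:3,3]
    P[d==0]=np.nan
    return c['frame'],P,s,M,K
def save(f,n): cv2.imwrite('pics/'+n+'.png',cv2.cvtColor(f,cv2.COLOR_RGB2BGR))
E
python3 - <<'E'
from h import *
for n in ('top','side'):
    f,P,s,M,K=look(n); save(f,n+'0'); np.savez(n+'0.npz',f=f,P=P); print(n,M[:3,3])
print(s)
E
```

```text
top [ 416.83592123  -23.43042898 1483.42873466]
side [  271.37914864 -1381.3688634   1369.15869067]
{'t': 0.05, 'joint_pos': array([-1.13797748e+00,  8.74459423e-02,  1.75160895e-01,  1.65977471e+00,
        9.42926984e-07,  1.57081215e+00]), 'dq': array([ 2.35086969e-04, -1.73851075e-03,  4.10967473e-05, -7.35092753e-04,
       -1.02567433e-03,  6.08637837e-04]), 'joint_torque': array([-1.65954600e-03, -5.22083259e+01,  4.66114855e+01,  1.67974946e-02,
       -1.13585027e-04, -3.48569333e-07]), 'ee_pos': array([ 230.59936959, -499.09201217,  230.60455713]), 'ee_rot': array([-3.14032922e+00, -9.22930689e-07,  4.32803021e-01]), 'ft_force': array([-0.31307217,  0.19951959, -0.29956956]), 'torque': array([-0.00613452, -0.01219082, -0.03899818]), 'finger_force': 0.0, 'width': 0.9998200117175284}
```

View pics/top0.png

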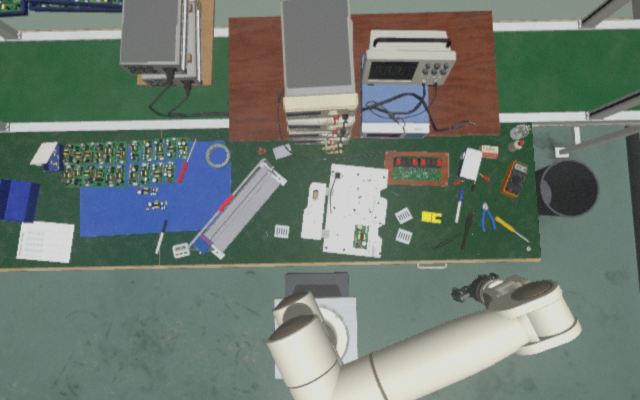

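View pics/side0.png

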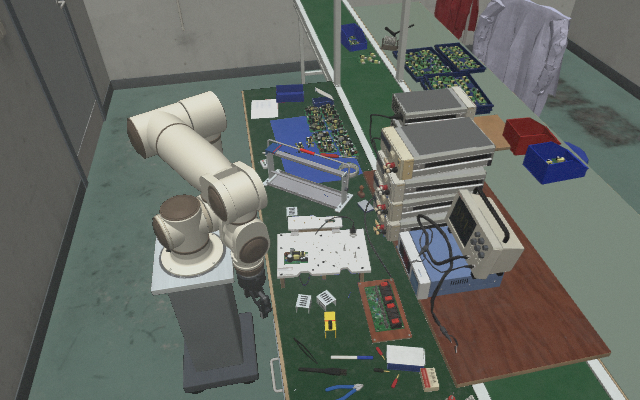

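The top view shows the rack running diagonally from about (205,245) to (270,170), with the red sleeve near (225,205). There are covers at about (282,231), (403,215) and (403,237), and the tag is at (431,217). Next I'll enlarge these areas.

Run:
```python
from h import *
z=np.load('top0.npz'); f=z['f'];P=z['P']
a=cv2.resize(f[150:265,165:325],(800,575),interpolation=cv2.INTER_CUBIC); save(a,'c1')
a=cv2.resize(f[180:260,380:480],(700,560),interpolation=cv2.INTER_CUBIC); save(a,'c2')
for u,v in [(282,231),(403,215),(403,237),(431,217),(225,205),(240,205),(205,243),(270,172),(181,251)]: print(u,v,np.round(P[v,u]))
```

```text
282 231 [412. 123.  34.]
403 215 [ 464. -345.   36.]
403 237 [ 380. -344.   29.]
431 217 [ 454. -449.   49.]
225 205 [505. 299. 210.]
240 205 [517. 291.   6.]
205 243 [376. 374. 184.]
270 172 [640. 165.  51.]
181 251 [342. 518.  18.]
```

View pics/c1.png

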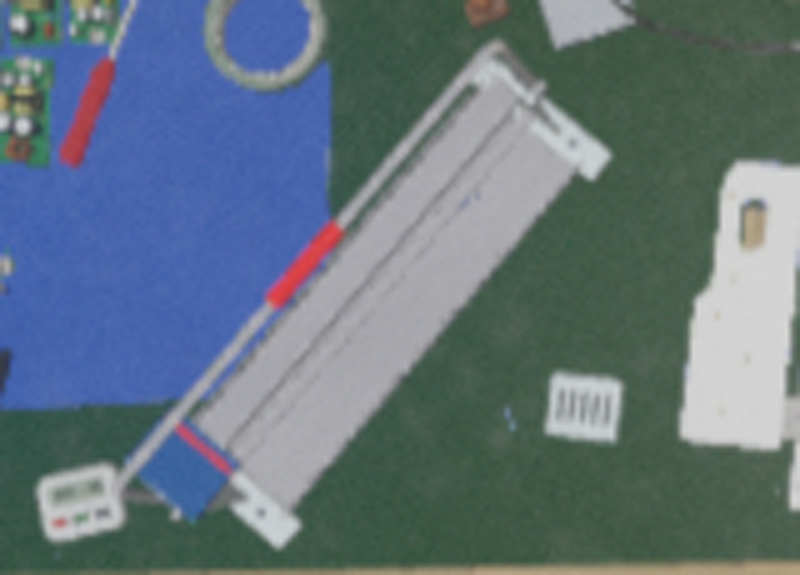

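View pics/c2.png

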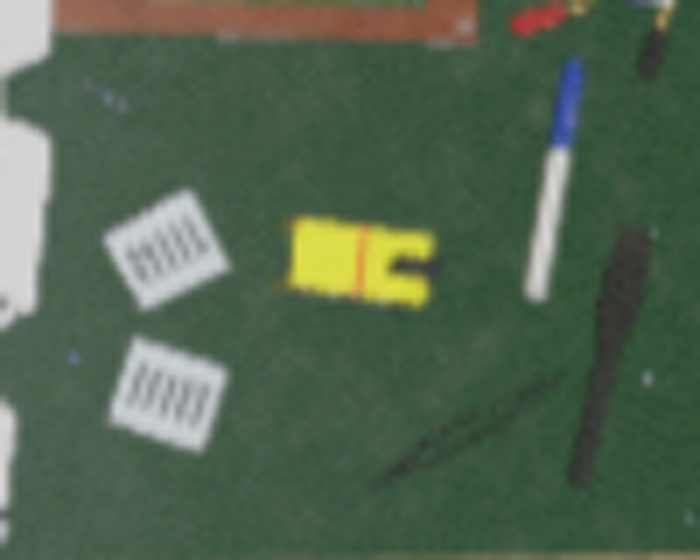

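The keeper is closed: the sleeve's top is at z≈210. The hood is at the lower-left end of the rack. Three covers are visible. The tag's lug is at its right (-y) end, so the tag needs a turn of about +50°. Next I'll fit the poses.

```bash
cat > fit.py <<'E'
from h import *
def hsv(f): return cv2.cvtColor(f,cv2.COLOR_RGB2HSV)
def red(f):
    h=hsv(f); return ((h[...,0]<8)|(h[...,0]>172))&(h[...,1]>150)&(h[...,2]>90)
def box(Q):
    (c,wh,a)=cv2.minAreaRect(Q[:,:2].astype(np.float32)); return np.round(c,1),np.round(wh,1),round(a,1),np.round(np.median(Q[:,2]),1),len(Q)
E
python3 - <<'E'
from fit import *
for n in ('top','side'):
    z=np.load(n+'0.npz'); f=z['f'];P=z['P']; X,Y,Z=P[...,0],P[...,1],P[...,2]
    reg=(X>300)&(X<720)&(Y>100)&(Y<460)
    r=red(f)&reg&(Z>195)&(Z<215); print(n,'sleeve',P[r].mean(0).round(1),r.sum())
    r=red(f)&reg&(Z>178)&(Z<190); print('hoodline',P[r].mean(0).round(1),r.sum())
    for lo,hi,nm in ((162,171,'rail'),(197,212,'bar'),(178,190,'hood')):
        m=reg&(Z>lo)&(Z<hi); Q=P[m]
        if len(Q)>10: print(nm,box(Q))
    ok=(Z>20)&(Z<60)&(X>320)&(X<560)&(Y>-650)&(Y<250)
    k,L,st,_=cv2.connectedComponentsWithStats(ok.astype(np.uint8))
    for i in range(1,k):
        if st[i,4]>25: print('obj',box(P[L==i]))
E
```

```text
top sleeve [512.4 297.8 208.6] 59
hoodline [nan nan nan] 0
rail (array([499.7, 284. ]), array([ 42.6, 406.2]), 49.2, np.float64(167.5), 571)
bar (array([511.7, 298.9]), array([ 15.1, 406.7]), 50.2, np.float64(205.9), 308)
hood (array([494.8, 277.1]), array([ 63.3, 401.9]), 46.5, np.float64(184.2), 237)
obj (array([ 461.5, -346.5]), array([46.4, 54.1]), 27.4, np.float64(35.7), 170)
obj (array([ 453.3, -449.5]), array([74.3, 36.4]), 81.1, np.float64(45.9), 179)
obj (array([410.5, 126. ]), array([53.9, 45.9]), 82.4, np.float64(35.6), 168)
obj (array([ 381.9, -345. ]), array([55.5, 45.3]), 70.1, np.float64(35.8), 170)
side sleeve [509.4 293.  206.6] 39
hoodline [404.1 397.3 181.4] 2
rail (array([493.6, 276.7]), array([ 46.4, 411.7]), 49.9, np.float64(166.7), 270)
bar (array([510.6, 291. ]), array([ 22.7, 399.2]), 47.8, np.float64(204.9), 176)
hood (array([509.6, 296.4]), array([ 69.7, 403.8]), 57.1, np.float64(183.2), 112)
obj (array([407.9, 119.7]), array([60.6, 45.8]), 82.5, np.float64(35.6), 105)
obj (array([456.1, -11.3]), array([18.8, 72.1]), 76.1, np.float64(41.5), 39)
obj (array([522.4, -22.2]), array([10.9, 47.8]), 80.6, np.float64(42.2), 26)
obj (array([ 459.2, -350. ]), array([48.3, 57.5]), 22.2, np.float64(35.2), 190)
obj (array([ 380.8, -347.7]), array([60.3, 46.7]), 70.7, np.float64(35.7), 183)
obj (array([ 451.7, -454.5]), array([80.1, 36.2]), 82.7, np.float64(45.8), 194)<stdin>:6: RuntimeWarning: Mean of empty slice.
  ret = um.true_divide(
```

Poses are good enough to start. The rack yaw is about 50.2° and the sleeve is at about (511,296). I'll go above the sleeve first.

Call:
{"fn": "arm_command", "kwargs": {"deltas": [[0.08, 0.02, 0.05, 0.06, 0, 0, 10], [0.08, 0.05, 0.11, 0.06, 0, 0, 20], [0.08, 0.07, 0.17, 0.06, 0, 0, 30], [0.08, 0.09, 0.23, 0.06, 0, 0, 40], [0.08, 0.11, 0.29, 0.06, 0, 0, 50], [0.08, 0.13, 0.35, 0.06, 0, 0, 60], [0.08, 0.15, 0.41, 0.06, 0, 0, 70], [0.08, 0.17, 0.47, 0.06, 0, 0, 80]], "force": 25}}

```text
t: 1.1
ee_pos: [393.8, -48.1, 291.2]
ee_rot: [3.141, 0.0, 1.835]
ft_force: [0.8, -0.8, 0.2]
width: 0.937
finger_force: 0.0
```

Call:
{"fn": "arm_command", "kwargs": {"deltas": [[0.08, 0.02, 0.06, 0.02, 0, 0, 10], [0.08, 0.04, 0.12, 0.03, 0, 0, 20], [0.08, 0.06, 0.18, 0.04, 0, 0, 30], [0.08, 0.08, 0.24, 0.04, 0, 0, 35.4], [0.08, 0.1, 0.3, 0.04, 0, 0, 35.4], [0.08, 0.11, 0.325, 0.04, 0, 0, 35.4], [0.08, 0.11, 0.325, 0.04, 0, 0, 35.4], [0.08, 0.11, 0.325, 0.04, 0, 0, 35.4]]}}

```text
t: 2.1
ee_pos: [503.6, 274.5, 331.0]
ee_rot: [-3.141, -0.0, 2.447]
ft_force: [-0.2, -0.6, 0.1]
width: 0.938
finger_force: 0.0
```

Run:
```python
from fit import *
f,P,s,M,K=look('wrist'); save(f,'w1'); np.savez('w1.npz',f=f,P=P)
print(s['ee_pos'].round(1),s['ee_rot'].round(3),s['joint_pos'].round(2))
X,Y,Z=P[...,0],P[...,1],P[...,2]
r=red(f)&(Z>195)&(Z<216); print('sleeve',P[r].mean(0).round(1),box(P[r]))
m=(Z>160)&(Z<170); print('rail',box(P[m]))
m=(Z>178)&(Z<190); print('hood',box(P[m]) if m.sum()>10 else 0)
```

```text
[503.6 274.5 331. ] [-3.141 -0.     2.447] [ 0.5   0.22  0.52  1.88 -0.    1.19]
sleeve [512.1 298.4 208.2] (array([513.4, 297.8]), array([13.4, 69.4]), 49.2, np.float64(208.5), 1391)
rail (array([526.2, 265.1]), array([ 39. , 338.3]), 47.5, np.float64(168.3), 9019)
hood (array([535.5, 281.1]), array([ 61.8, 336.4]), 56.6, np.float64(183.9), 118)
```

View pics/w1.png

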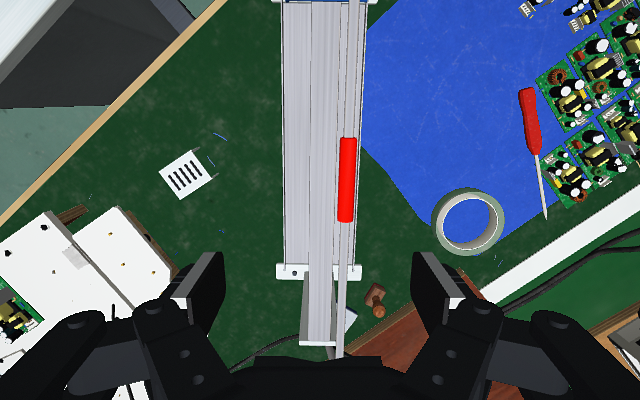

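The wrist view shows the sleeve at (346,180), with the rail running beside it at column ~322. The end plate is near (318,272), and a cover is at (186,175). Next I'll settle the arm and refine the rail axis from this cloud.

Call:
{"fn": "arm_command", "kwargs": {"deltas": [[0.07, 0, 0, 0, 0, 0, 0], [0.07, 0, 0, 0, 0, 0, 0]]}}

```text
t: 2.4
ee_pos: [503.6, 274.2, 331.9]
ee_rot: [3.141, 0.0, 2.446]
ft_force: [-0.3, -0.1, 0.7]
width: 0.824
finger_force: 0.0
```

Run:
```python
from fit import *
z=np.load('w1.npz');P=z['P'];f=z['f'];Q=P[(P[...,2]>165)&(P[...,2]<171)]
th=np.radians(50.2); x=np.array([np.cos(th),np.sin(th)]);y=np.array([-x[1],x[0]]); o=np.array([507,299])
q=np.c_[(Q[:,:2]-o)@x,(Q[:,:2]-o)@y]
for a in range(-200,140,30):
    m=(q[:,1]>a)&(q[:,1]<a+30)&(abs(q[:,0])<35)
    if m.sum()>20: print(a+15,np.percentile(q[m,0],[2,98]).round(1),m.sum())
B=P[(P[...,2]>200)&(P[...,2]<216)]; b=np.c_[(B[:,:2]-o)@x,(B[:,:2]-o)@y]
for a in range(-200,140,40):
    m=(b[:,1]>a)&(b[:,1]<a+40)
    if m.sum()>10: print('bar',a+20,np.median(b[m,0]).round(1))
print(np.percentile(q[:,1],[0.1,1,99]))
```

```text
-185 [-33.8  -3.1] 517
-155 [-30.3  -7.4] 580
-125 [-29.1  -6.7] 616
-95 [-28.8  -6. ] 665
-65 [-28.5  -5.4] 718
-35 [-28.3  -4.9] 763
-5 [-27.1  -4.4] 841
25 [-26.9  -3.9] 917
55 [-26.7  -3.3] 995
85 [-25.6  -2.8] 1068
115 [-25.5  -2.4] 1187
145 [-25.4  -2.1] 112
bar -180 -0.2
bar -140 0.5
bar -100 1.3
bar -60 2.0
bar -20 2.4
bar 20 3.4
bar 60 4.1
bar 100 4.9
bar 140 5.4
[-203.83266629 -193.72482868  130.54529033]
```

The rail is at yaw ≈49.2° with its origin at about (496.8,286.8). The bar sits 19 mm off the rail, so the keeper is already at about 0.17 rad. I'll descend and grip the sleeve.

Call:
{"fn": "arm_command", "kwargs": {"deltas": [[0.06, 0.009, 0.024, -0.04, 0, 0, -1], [0.06, 0.009, 0.024, -0.09, 0, 0, -1], [0.06, 0.009, 0.024, -0.13, 0, 0, -1], [0.06, 0.009, 0.024, -0.149, 0, 0, -1], [0.06, 0.009, 0.024, -0.149, 0, 0, -1], [0.0, 0.009, 0.024, -0.149, 0, 0, -1], [0.0, 0.009, 0.024, -0.149, 0, 0, -1], [0.0, 0.009, 0.024, -0.149, 0, 0, -1]], "force": 25}}

```text
t: 3.4
ee_pos: [513.2, 299.1, 183.4]
ee_rot: [3.14, 0.001, 2.429]
ft_force: [0.2, -0.3, 3.6]
width: 0.155
finger_force: 24.3
```

Call:
{"fn": "arm_command", "kwargs": {"deltas": [[0.0, 0, 0, 0, 0, 0, 0], [0.0, 0, 0, 0, 0, 0, 0], [0.0, 0, 0, 0, 0, 0, 0]]}}

```text
t: 3.78
ee_pos: [513.1, 299.1, 183.4]
ee_rot: [3.14, 0.001, 2.429]
ft_force: [0.1, -1.2, 6.5]
width: 0.151
finger_force: 24.5
```

Call:
{"fn": "arm_command", "kwargs": {"deltas": [[0, 0.009, 0.01, -0.003, 0, 0, 0], [0, 0.0165, 0.0193, -0.0075, 0, 0, 0], [0, 0.0235, 0.027, -0.0125, 0, 0, 0], [0, 0.0297, 0.0344, -0.018, 0, 0, 0], [0, 0.0356, 0.0413, -0.025, 0, 0, 0], [0, 0.041, 0.0476, -0.033, 0, 0, 0], [0, 0.046, 0.0533, -0.0415, 0, 0, 0], [0, 0.0503, 0.0583, -0.051, 0, 0, 0]]}}

```text
t: 4.78
ee_pos: [563.2, 357.5, 130.5]
ee_rot: [-3.141, -0.0, 2.429]
ft_force: [-0.2, -4.8, 1.0]
width: 0.151
finger_force: 25.6
```

Call:
{"fn": "arm_command", "kwargs": {"deltas": [[0, 0.003, 0.0035, -0.0075, 0, 0, 0], [0, 0.0053, 0.0062, -0.015, 0, 0, 0], [0, 0.007, 0.008, -0.021, 0, 0, 0], [0, 0.008, 0.0093, -0.0257, 0, 0, 0], [0, 0.008, 0.0093, -0.0257, 0, 0, 0]]}}

```text
t: 5.4
ee_pos: [571.0, 366.5, 104.9]
ee_rot: [-3.141, -0.0, 2.429]
ft_force: [0.7, -2.3, -3.4]
width: 0.152
finger_force: 24.4
```

Call:
{"fn": "arm_command", "kwargs": {"deltas": [[0.05, 0, 0, 0, 0, 0, 0], [0.05, 0, 0, 0, 0, 0, 0], [0.05, 0, 0, 0, 0, 0, 0], [0.05, 0, 0, 0.05, 0, 0, 0], [0.05, 0, 0, 0.11, 0, 0, 0], [0.08, -0.02, -0.04, 0.17, 0, 0, -10], [0.08, -0.04, -0.1, 0.2, 0, 0, -20], [0.08, -0.05, -0.16, 0.2, 0, 0, -30]]}}

```text
t: 6.4
ee_pos: [523.7, 220.4, 306.5]
ee_rot: [3.137, -0.0, 1.902]
ft_force: [1.8, -1.1, 0.3]
width: 0.936
finger_force: 0.0
```

Call:
{"fn": "arm_command", "kwargs": {"deltas": [[0.08, -0.01, -0.06, 0, 0, 0, -10], [0.08, -0.02, -0.12, 0, 0, 0, -20], [0.08, -0.03, -0.18, 0, 0, 0, -27.7], [0.08, -0.04, -0.24, 0, 0, 0, -27.7], [0.08, -0.05, -0.3, 0, 0, 0, -27.7], [0.08, -0.06, -0.36, 0, 0, 0, -27.7], [0.08, -0.07, -0.42, 0, 0, 0, -27.7], [0.08, -0.072, -0.48, 0, 0, 0, -27.7]]}}

```text
t: 7.4
ee_pos: [451.2, -261.0, 304.7]
ee_rot: [3.14, 0.0, 1.422]
ft_force: [0.4, -0.5, 0.3]
width: 0.936
finger_force: 0.0
```

Call:
{"fn": "arm_command", "kwargs": {"deltas": [[0.08, 0, -0.06, 0, 0, 0, 0], [0.08, 0, -0.12, 0, 0, 0, 0], [0.08, 0, -0.18, -0.03, 0, 0, 0], [0.08, 0, -0.207, -0.06, 0, 0, 0], [0.08, 0, -0.207, -0.08, 0, 0, 0], [0.08, 0, -0.207, -0.08, 0, 0, 0]]}}

```text
t: 8.15
ee_pos: [451.4, -465.9, 222.1]
ee_rot: [-3.139, -0.002, 1.422]
ft_force: [-0.2, -0.4, -0.1]
width: 0.94
finger_force: 0.0
```

Run:
```python
from fit import *
f,P,s,M,K=look('wrist'); save(f,'w2'); np.savez('w2.npz',f=f,P=P)
print(s['ee_pos'].round(1),s['ee_rot'].round(3),s['joint_pos'].round(2))
X,Y,Z=P[...,0],P[...,1],P[...,2]
h=hsv(f); m=(h[...,0]>22)&(h[...,0]<35)&(h[...,1]>120)&(Z>42)&(Z<50); print('tag',box(P[m]))
m=(Z>55)&(Z<76)&(abs(X-452)<60)&(abs(Y+460)<60); print('lug',box(P[m]))
ok=(Z>30)&(Z<42); ok&=~((h[...,0]>22)&(h[...,0]<35)&(h[...,1]>120))
k,L,st,_=cv2.connectedComponentsWithStats(ok.astype(np.uint8))
for i in range(1,k):
    if st[i,4]>250: print('obj',box(P[L==i]))
```

```text
[ 451.4 -465.9  222.1] [-3.139e+00 -2.000e-03  1.422e+00] [-0.8   0.34  0.45  1.69  0.    0.92]
tag (array([ 455.4, -451.8]), array([74. , 35.6]), 80.7, np.float64(46.4), 2526)
lug (array([ 451.1, -475.8]), array([21.7, 11.1]), 81.1, np.float64(69.9), 331)
obj (array([ 463.2, -347.7]), array([46. , 53.9]), 26.7, np.float64(36.5), 3382)
obj (array([ 676.5, -377. ]), array([67.4, 32.8]), 86.3, np.float64(40.1), 2360)
obj (array([ 384. , -345.2]), array([54.1, 46.8]), 69.7, np.float64(36.6), 3369)
obj (array([ 672. , -460.8]), array([88.3, 32.8]), 87.2, np.float64(40.2), 2632)
obj (array([ 660.3, -617.9]), array([ 66.9, 119.8]), 73.3, np.float64(37.4), 5800)
obj (array([ 778.3, -670.4]), array([ 12.2, 142. ]), 5.0, np.float64(33.5), 777)
```

View pics/w2.png

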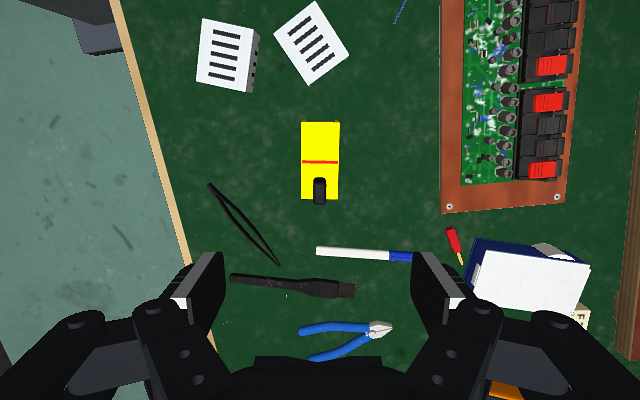

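The wrist view shows the tag at (320,160), with its lug at (320,190). The two covers are at (228,55) and (312,43). I'll grip the lug.

Call:
{"fn": "arm_command", "kwargs": {"deltas": [[0.04, 0, -0.01, -0.05, 0, 0, -0.6], [0.04, 0, -0.01, -0.1, 0, 0, -0.6], [0.04, 0, -0.01, -0.15, 0, 0, -0.6], [0.04, 0, -0.01, -0.173, 0, 0, -0.6], [0.04, 0, -0.01, -0.173, 0, 0, -0.6], [0.0, 0, -0.01, -0.173, 0, 0, -0.6], [0.0, 0, -0.01, -0.173, 0, 0, -0.6], [0.0, 0, -0.01, -0.173, 0, 0, -0.6]], "force": 30}}

```text
t: 9.2
ee_pos: [452.7, -476.9, 53.1]
ee_rot: [3.139, 0.002, 1.412]
ft_force: [-0.7, 1.1, 7.0]
width: 0.131
finger_force: 36.2
```

Call:
{"fn": "arm_command", "kwargs": {"deltas": [[0.0, 0, 0, 0, 0, 0, 0], [0.0, 0, 0, 0, 0, 0, 0], [0.0, 0, 0, 0.06, 0, 0, 0], [0.0, 0, 0, 0.12, 0, 0, 0], [0.0, 0, 0, 0.18, 0, 0, 0], [0.0, 0, 0, 0.24, 0, 0, 0]]}}

```text
t: 9.95
ee_pos: [451.7, -475.8, 293.8]
ee_rot: [3.14, 0.001, 1.412]
ft_force: [0.6, -0.5, -1.1]
width: 0.135
finger_force: 35.2
```

Call:
{"fn": "arm_command", "kwargs": {"deltas": [[0, 0, 0.05, 0.01, 0, 0, 7], [0, 0, 0.1, 0.01, 0, 0, 14], [0, 0, 0.15, 0.01, 0, 0, 21], [0, 0, 0.2, 0.01, 0, 0, 28], [0, 0, 0.25, 0.01, 0, 0, 35], [0, 0, 0.3, 0.01, 0, 0, 42], [0, 0, 0.35, 0.01, 0, 0, 50], [0, 0, 0.4, 0.01, 0, 0, 58.3]]}}

```text
t: 10.95
ee_pos: [451.7, -74.5, 301.7]
ee_rot: [3.141, 0.001, 2.434]
ft_force: [1.2, 1.0, -1.4]
width: 0.131
finger_force: 35.2
```

Call:
{"fn": "arm_command", "kwargs": {"deltas": [[0, 0, 0.05, 0, 0, 0, 0], [0, 0, 0.1, 0, 0, 0, 0], [0, 0, 0.15, 0, 0, 0, 0], [0, 0.003, 0.2, 0, 0, 0, 0], [0, 0.003, 0.25, 0, 0, 0, 0], [0, 0.003, 0.3, 0, 0, 0, 0], [0, 0.003, 0.35, 0, 0, 0, 0], [0, 0.003, 0.375, 0, 0, 0, 0]]}}

```text
t: 11.95
ee_pos: [454.6, 301.2, 301.1]
ee_rot: [3.141, -0.0, 2.431]
ft_force: [-0.3, -0.8, -0.6]
width: 0.13
finger_force: 35.2
```

Call:
{"fn": "arm_command", "kwargs": {"deltas": [[0, 0, 0, 0, 0, 0, 0], [0, 0, 0, 0, 0, 0, 0]]}}

```text
t: 12.2
ee_pos: [455.0, 298.4, 301.3]
ee_rot: [3.141, 0.0, 2.429]
ft_force: [-0.2, -0.8, -0.5]
width: 0.129
finger_force: 35.2
```

```bash
cat >> fit.py <<'E'
th=np.radians(49.2); RX=np.array([np.cos(th),np.sin(th)]);RY=np.array([-RX[1],RX[0]]); RO=np.array([496.8,286.8])
def rack(Q): d=Q[...,:2]-RO; return np.stack([d@RX,d@RY,Q[...,2]],-1)
def world(x,y): return (RO+x*RX+y*RY).round(1)
def yel(f): h=hsv(f); return (h[...,0]>22)&(h[...,0]<35)&(h[...,1]>120)
E
python3 - <<'E'
from fit import *
f,P,s,M,K=look('wrist'); save(f,'w3'); np.savez('w3.npz',f=f,P=P)
print(s['ee_pos'].round(1),s['ee_rot'].round(3))
q=rack(P); t=rack(s['ee_pos']); print('tcp rack',t.round(1))
m=yel(f)&(q[...,2]>285); b=box(P[m]); print('tag',b, rack(np.r_[b[0],0]).round(1), np.percentile(P[m][:,2],[5,50,95]).round(1))
for y in range(-60,130,30):
    m=(abs(q[...,2]-168)<2.5)&(abs(q[...,1]-y)<15)&(abs(q[...,0])<35)
    if m.sum()>50: print(y,np.percentile(q[m][:,0],[2,98]).round(1))
h=hsv(f); m=(h[...,0]>100)&(h[...,0]<125)&(h[...,1]>120)&(abs(q[...,2]-184)<3)
if m.sum()>50: print('hood',np.percentile(q[m],[2,98],axis=0).round(1))
m=red(f)&(q[...,2]>175)&(q[...,2]<190); 
if m.sum()>5: print('line',q[m].mean(0).round(1))
E
```

```text
[455.  298.4 301.3] [3.141 0.    2.429]
tcp rack [-18.6  39.3 301.3]
tag (array([432.1, 318.9]), array([36.4, 61.4]), 49.1, np.float64(294.6), 8962) [-18.  70.   0.] [293.6 294.6 295.7]
90 [-11.7  11.4]
120 [-11.8  11.4]
hood [[-30.5 130.5 183. ]
 [ 29.7 174.  186. ]]
line [-1.000e-01  1.374e+02  1.852e+02]
```

View pics/w3.png

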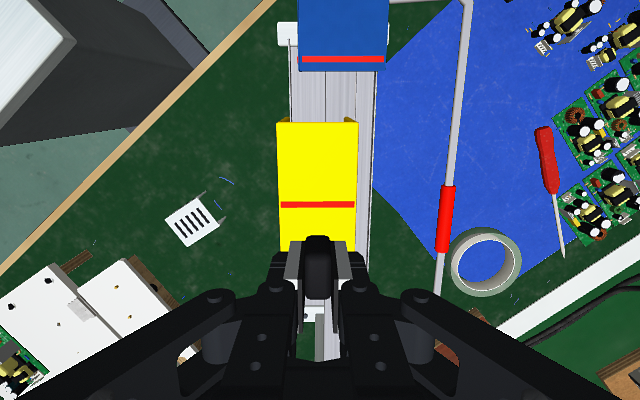

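The tag is held straight. Its red line is at (318,204), its top is at z 294.6, and the hood's red line is at (343,59), y=137.4 by my fit. The keeper is open. I'll lower the tag at tag y≈80.

```bash
python3 -c "
from fit import *
for y in (55,113.6,-130,-65,0): print(y,world(-0.6,y),world(-.6,y)-robot.get_state()['ee_pos'][:2])" | grep -v nix
```

```text
55 [454.8 322.3] [-0.24019368 24.17665081]
113.6 [410.4 360.6] [-44.64019368  62.47665081]
-130 [594.8 201.4] [139.75980632 -96.72334919]
-65 [545.6 243.9] [ 90.55980632 -54.22334919]
0 [496.4 286.3] [ 41.35980632 -11.82334919]
```

Call:
{"fn": "arm_command", "kwargs": {"deltas": [[0, 0, 0.012, 0, 0, 0, 0], [0, 0, 0.024, -0.02, 0, 0, 0], [0, 0, 0.024, -0.05, 0, 0, 0], [0, 0, 0.024, -0.07, 0, 0, 0], [0, 0, 0.024, -0.07, 0, 0, 0], [0, 0, 0.024, -0.07, 0, 0, 0]]}}

```text
t: 13.0
ee_pos: [455.2, 323.0, 232.0]
ee_rot: [3.14, 0.0, 2.429]
ft_force: [-0.2, 0.3, -0.4]
width: 0.129
finger_force: 35.2
```

Call:
{"fn": "arm_command", "kwargs": {"deltas": [[0, -0.0005, -0.0006, -0.015, 0, 0, 0], [0, -0.0005, -0.0006, -0.025, 0, 0, 0], [0, -0.0005, -0.0006, -0.033, 0, 0, 0], [0, -0.0005, -0.0006, -0.04, 0, 0, 0], [0, -0.0005, -0.0006, -0.046, 0, 0, 0], [0, -0.0005, -0.0006, -0.051, 0, 0, 0], [0, -0.0005, -0.0006, -0.054, 0, 0, 0], [0, -0.0005, -0.0006, -0.054, 0, 0, 0]]}}

```text
t: 14.0
ee_pos: [454.5, 322.3, 178.1]
ee_rot: [3.14, 0.0, 2.429]
ft_force: [-3.2, -0.9, 7.1]
width: 0.125
finger_force: 36.3
```

Call:
{"fn": "arm_command", "kwargs": {"deltas": [[0, -0.006, 0.005, 0.0005, 0, 0, 0], [0, -0.012, 0.0104, 0.0005, 0, 0, 0], [0, -0.018, 0.0156, 0.0005, 0, 0, 0], [0, -0.024, 0.0207, 0.0005, 0, 0, 0], [0, -0.03, 0.0259, 0.0005, 0, 0, 0], [0, -0.0363, 0.0314, 0.0005, 0, 0, 0], [0, -0.0363, 0.0314, 0.0005, 0, 0, 0]]}}

```text
t: 14.88
ee_pos: [417.7, 354.7, 178.1]
ee_rot: [3.14, -0.0, 2.43]
ft_force: [-1.1, 0.8, 5.6]
width: 0.131
finger_force: 36.0
```

```bash
cat > tagchk.py <<'E'
from fit import *
import sys
f,P,s,M,K=look('wrist'); save(f,sys.argv[1]); q=rack(P); print('tcp',rack(s['ee_pos']).round(1))
m=yel(f)&(abs(q[...,2]-171)<6); print('tag',np.percentile(q[m],[1,50,99],axis=0).round(1))
m=red(f)&(abs(q[...,0])<31)&(q[...,1]>60)
for lo,hi in ((164,176),(178,190)):
    k=m&(q[...,2]>lo)&(q[...,2]<hi); print('line',lo,k.sum(),q[k].mean(0).round(1) if k.any() else '')
E
python3 tagchk.py w4
```

```text
tcp [ -0.3 104.2 178.1]
tag [[-17.2 105.6 170. ]
 [  0.4 117.6 171.4]
 [ 18.  124.9 173. ]]
line 164 0 
line 178 1251 [1.000e-01 1.372e+02 1.851e+02]
```

Call:
{"fn": "arm_command", "kwargs": {"deltas": [[0, -0.0034, 0.003, 0, 0, 0, 0], [0, -0.0068, 0.0059, 0, 0, 0, 0], [0, -0.0068, 0.0059, 0, 0, 0, 0], [0.03, -0.0068, 0.0059, 0, 0, 0, 0], [0.03, -0.0068, 0.0059, 0, 0, 0, 0], [0.03, -0.0068, 0.0059, 0.04, 0, 0, 0], [0.03, -0.0068, 0.0059, 0.1, 0, 0, 0], [0.08, 0.02, -0.03, 0.12, 0, 0, 0]]}}

```text
t: 15.92
ee_pos: [437.8, 325.1, 300.6]
ee_rot: [3.138, 0.0, 2.433]
ft_force: [-0.2, 1.3, -0.0]
width: 0.55
finger_force: 0.0
```

```bash
python3 tagchk.py w5
python3 - <<'E'
from fit import *
f,P,s,M,K=look('top'); X,Y,Z=P[...,0],P[...,1],P[...,2]
ok=(Z>20)&(Z<42)&(X>320)&(X<560)&(Y>-650)&(Y<250)
k,L,st,_=cv2.connectedComponentsWithStats(ok.astype(np.uint8))
for i in range(1,k):
    if st[i,4]>50: print('obj',box(P[L==i]))
a=look('side')[0]; save(cv2.resize(a[130:280,230:400],(680,600),interpolation=cv2.INTER_CUBIC),'s5')
E
```

```text
tcp [ -9.5  69.7 300.6]
tag [[-17.3 101.1 169.8]
 [ -2.5 117.  171.4]
 [ 18.  128.5 173.6]]
line 164 0 
line 178 459 [  0.7 137.3 185.2]
obj (array([ 461.1, -346. ]), array([46. , 54.6]), 26.3, np.float64(36.1), 171)
obj (array([410.4, 125.5]), array([53.8, 45.8]), 82.5, np.float64(36.0), 163)
obj (array([ 381.8, -344.6]), array([54. , 45.8]), 70.0, np.float64(35.7), 171)
```

View pics/w5.png

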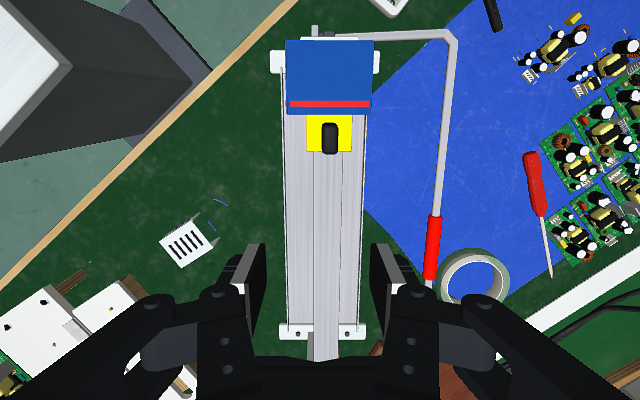

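The tag is under the hood. Its near end is at y≈101, so its line is at about 138. Its lug shows at (330,138). Next is the nearest cover.

Call:
{"fn": "arm_command", "kwargs": {"deltas": [[0.075, -0.005, -0.03, 0.01, 0, 0, -9], [0.075, -0.01, -0.07, 0, 0, 0, -18], [0.075, -0.015, -0.11, -0.02, 0, 0, -27], [0.075, -0.02, -0.15, -0.05, 0, 0, -36], [0.075, -0.025, -0.18, -0.07, 0, 0, -46], [0.075, -0.027, -0.2, -0.08, 0, 0, -57], [0.075, -0.027, -0.2, -0.08, 0, 0, -57], [0.075, -0.027, -0.2, -0.08, 0, 0, -57]]}}

```text
t: 17.08
ee_pos: [411.1, 124.4, 217.2]
ee_rot: [-3.141, -0.0, 1.438]
ft_force: [-0.6, 0.6, 0.3]
width: 0.878
finger_force: 0.0
```

```bash
cat > cov.py <<'E'
from fit import *
f,P,s,M,K=look('wrist'); Z=P[...,2]; p=s['ee_pos']; print(p.round(1),np.degrees(s['ee_rot']).round(1))
ok=(Z>31)&(Z<41)
k,L,st,_=cv2.connectedComponentsWithStats(ok.astype(np.uint8))
for i in range(1,k):
    if st[i,4]>500:
        b=box(P[L==i])
        if 48<max(b[1])<60 and 40<min(b[1])<50:
            ax=(b[2] if b[1][0]<b[1][1] else b[2]-90); print(b,'xaxis',round(ax,1),'shift',np.round(b[0]-p[:2],1),'turn',round(ax+90-np.degrees(s['ee_rot'][2]),1))
E
python3 cov.py
```

```text
[411.1 124.4 217.2] [-180.    -0.    82.4]
(array([412. , 124.5]), array([53.3, 45.9]), 82.3, np.float64(36.4), 2541) xaxis -7.7 shift [0.9 0.1] turn -0.1
```

Call:
{"fn": "arm_command", "kwargs": {"deltas": [[0.075, 0.001, 0, -0.06, 0, 0, 0], [0.075, 0.001, 0, -0.12, 0, 0, 0], [0.075, 0.001, 0, -0.17, 0, 0, 0], [0.075, 0.001, 0, -0.2, 0, 0, 0], [0.075, 0.001, 0, -0.211, 0, 0, 0], [0.075, 0.001, 0, -0.211, 0, 0, 0], [0.035, 0.001, 0, -0.211, 0, 0, 0], [0.035, 0.001, 0, -0.211, 0, 0, 0]], "force": 25}}

```text
t: 18.12
ee_pos: [413.1, 124.1, 7.8]
ee_rot: [3.139, -0.001, 1.435]
ft_force: [-0.6, 0.7, 2.4]
width: 0.537
finger_force: 25.1
```

Call:
{"fn": "arm_command", "kwargs": {"deltas": [[0.035, 0, 0, 0, 0, 0, 0], [0.035, 0, 0, 0, 0, 0, 0], [0.035, 0, 0, 0, 0, 0, 0]]}}

```text
t: 18.5
ee_pos: [413.2, 124.1, 7.8]
ee_rot: [3.139, -0.001, 1.435]
ft_force: [-0.3, 0.1, 5.9]
width: 0.534
finger_force: 25.5
```

Call:
{"fn": "arm_command", "kwargs": {"deltas": [[0.035, 0, 0, 0.06, 0, 0, 0], [0.035, 0, 0, 0.12, 0, 0, 0], [0.035, 0, 0, 0.18, 0, 0, 7], [0.035, 0.005, 0.02, 0.24, 0, 0, 17], [0.035, 0.015, 0.06, 0.25, 0, 0, 27], [0.035, 0.025, 0.1, 0.25, 0, 0, 37], [0.035, 0.035, 0.14, 0.25, 0, 0, 47], [0.035, 0.045, 0.18, 0.25, 0, 0, 57]]}}

```text
t: 19.5
ee_pos: [457.4, 305.1, 256.8]
ee_rot: [3.141, 0.0, 2.435]
ft_force: [-0.6, -0.1, -0.2]
width: 0.533
finger_force: 26.9
```

Call:
{"fn": "arm_command", "kwargs": {"deltas": [[0.035, 0.005, 0.012, 0, 0, 0, 0], [0.035, 0.005, 0.012, -0.03, 0, 0, 0], [0.035, 0.005, 0.012, -0.03, 0, 0, 0]]}}

```text
t: 19.88
ee_pos: [461.5, 314.8, 224.7]
ee_rot: [-3.138, -0.001, 2.427]
ft_force: [-0.0, -0.0, -0.7]
width: 0.536
finger_force: 26.7
```

```bash
cat > hold.py <<'E'
from fit import *
import sys
yt=float(sys.argv[1]); f,P,s,M,K=look('wrist'); p=s['ee_pos']; Z=P[...,2]; q=rack(P); print(p.round(1),np.degrees(s['ee_rot']).round(1),'tcp',rack(p).round(1))
m=(abs(Z-(p[2]+28.5))<7)&(abs(q[...,0]-rack(p)[0])<27)&(abs(q[...,1]-rack(p)[1])<45)
b=box(P[m]); print('cover',b,rack(np.r_[b[0],0]).round(1)); print('go',world(0,yt)-p[:2])
m=(abs(Z-184)<4)&(q[...,1]>100)&(h:=hsv(f))[...,0].__gt__(100)&(h[...,1]>120)
if m.any(): print('hood',np.percentile(q[m],[1,99],axis=0).round(1))
E
python3 hold.py 45
```

```text
[461.5 314.8 224.7] [-179.8   -0.   139.1] tcp [ -1.9  45.  224.7]
cover (array([462.1, 314.2]), array([54. , 55.2]), 49.0, np.float64(253.2), 15887) [-1.9 44.2  0. ]
go [1.20469324 1.40281471]
hood [[-31.1 129.5 182.8]
 [ 30.3 161.4 186.1]]
```

Call:
{"fn": "arm_command", "kwargs": {"deltas": [[0.035, 0.001, 0.0012, -0.02, 0, 0, 0], [0.035, 0.001, 0.0012, -0.04, 0, 0, 0], [0.035, 0.001, 0.0012, -0.055, 0, 0, 0], [0.035, 0.001, 0.0012, -0.066, 0, 0, 0], [0.035, 0.001, 0.0012, -0.074, 0, 0, 0], [0.035, 0.001, 0.0012, -0.079, 0, 0, 0], [0.035, 0.001, 0.0012, -0.0815, 0, 0, 0], [0.035, 0.001, 0.0012, -0.0815, 0, 0, 0]]}}

```text
t: 20.92
ee_pos: [463.2, 317.0, 144.9]
ee_rot: [3.141, 0.0, 2.429]
ft_force: [0.3, 0.6, -0.5]
width: 0.534
finger_force: 26.8
```

Call:
{"fn": "arm_command", "kwargs": {"deltas": [[0.035, 0, 0, -0.0015, 0, 0, 0], [0.035, 0, 0, -0.0025, 0, 0, 0], [0.035, 0, 0, -0.003, 0, 0, 0], [0.035, 0, 0, -0.003, 0, 0, 0]]}}

```text
t: 21.42
ee_pos: [463.3, 317.0, 142.4]
ee_rot: [3.141, 0.0, 2.429]
ft_force: [-1.5, -0.9, 5.0]
width: 0.531
finger_force: 27.4
```

Call:
{"fn": "arm_command", "kwargs": {"deltas": [[0.07, 0, 0, 0, 0, 0, 0], [0.07, 0, 0, 0, 0, 0, 0], [0.07, 0, 0, 0, 0, 0, 0], [0.07, 0, 0, 0.06, 0, 0, 0], [0.07, 0, 0, 0.12, 0, 0, 0], [0.075, 0, 0, 0.17, 0, 0, 0], [0.075, 0, -0.05, 0.17, 0, 0, -8], [0.075, 0, -0.11, 0.17, 0, 0, -16]]}}

```text
t: 22.42
ee_pos: [463.5, 206.5, 312.0]
ee_rot: [3.141, 0.0, 2.148]
ft_force: [0.2, -0.4, -0.2]
width: 0.883
finger_force: 0.0
```

```bash
cat > hung.py <<'E'
from fit import *
f,P,s,M,K=look('top'); q=rack(P); X,Y,Z=P[...,0],P[...,1],P[...,2]
# top-camera offset vs rack frame is about (-2,+1.5) mm
m=(abs(q[...,0])<34)&(q[...,1]>-188)&(q[...,1]<128)&(Z>160)&(Z<200)
for y in range(-185,128,12):
    k=m&(abs(q[...,1]-y)<6)
    if k.sum()>5: print(y,k.sum(),np.percentile(q[k][:,0],[4,96]).round(0),q[k][:,2].mean().round(1))
ok=(Z>20)&(Z<45)&(X>320)&(X<560)&(Y>-650)&(Y<250)
k,L,st,_=cv2.connectedComponentsWithStats(ok.astype(np.uint8))
for i in range(1,k):
    if st[i,4]>50: print('obj',box(P[L==i]))
E
python3 hung.py
```

```text
-185 17 [-11.  11.] 168.1
-173 24 [-12.   9.] 167.1
-161 24 [-11.  11.] 167.6
-149 25 [-12.  12.] 167.5
-137 22 [-11.  10.] 167.6
-125 24 [-12.  11.] 168.1
-113 23 [-11.  10.] 167.9
-101 24 [-12.  10.] 167.1
-89 24 [-11.  11.] 167.8
-77 22 [-12.  10.] 167.7
-65 25 [-12.  10.] 168.2
-53 25 [-12.  10.] 167.9
-41 17 [-12.  10.] 168.4
obj (array([ 440.2, -343.2]), array([ 63.8, 112.4]), 84.5, np.float64(35.8), 340)
```

The two remaining covers now read as one blob, so one of them has been knocked. I'll go and look.

Call:
{"fn": "arm_command", "kwargs": {"deltas": [[0.075, 0, -0.05, 0, 0, 0, -6], [0.075, 0, -0.11, 0, 0, 0, -6], [0.075, 0, -0.17, 0, 0, 0, -6], [0.075, 0, -0.23, 0, 0, 0, -6], [0.075, 0, -0.29, 0, 0, 0, -6], [0.075, 0, -0.35, 0, 0, 0, -6], [0.075, 0, -0.41, 0, 0, 0, -6], [0.075, 0, -0.47, 0, 0, 0, -6]]}}

```text
t: 23.48
ee_pos: [462.8, -265.1, 311.9]
ee_rot: [3.141, 0.0, 2.045]
ft_force: [1.1, 0.1, -0.1]
width: 0.876
finger_force: 0.0
```

Call:
{"fn": "arm_command", "kwargs": {"deltas": [[0.075, -0.01, -0.05, 0, 0, 0, 0], [0.075, -0.02, -0.1, -0.02, 0, 0, 0], [0.075, -0.023, -0.14, -0.05, 0, 0, 0], [0.075, -0.023, -0.14, -0.05, 0, 0, 0], [0.075, -0.023, -0.14, -0.05, 0, 0, 0], [0.075, -0.023, -0.14, -0.05, 0, 0, 0]]}}

```text
t: 24.22
ee_pos: [440.7, -402.3, 263.2]
ee_rot: [3.141, 0.002, 2.047]
ft_force: [-0.1, -0.7, 0.7]
width: 0.882
finger_force: 0.0
```

```bash
python3 - <<'E'
from fit import *
f,P,s,M,K=look('wrist'); save(f,'w6'); np.savez('w6.npz',f=f,P=P,M=M,K=K); print(s['ee_pos'].round(1),np.degrees(s['ee_rot']).round(1))
E
python3 cov.py;python3 hung.py
```

```text
[ 440.7 -402.3  263.2] [1.800e+02 1.000e-01 1.173e+02]
[ 440.7 -402.3  263.2] [1.800e+02 1.000e-01 1.173e+02]
-185 17 [-10.  12.] 168.7
-173 22 [-11.   9.] 167.3
-161 24 [-12.  11.] 168.8
-149 25 [-11.  11.] 168.2
-137 23 [-12.  10.] 168.0
-125 25 [-11.  11.] 167.9
-113 24 [-12.  10.] 167.5
-101 25 [-13.  10.] 167.8
-89 24 [-11.  11.] 167.1
-77 23 [-12.   9.] 168.1
-65 25 [-12.  11.] 167.4
-53 23 [-11.   9.] 168.2
-41 25 [-12.  10.] 168.1
-29 24 [-12.  11.] 168.5
-17 23 [-11.  10.] 168.4
-5 24 [-12.  10.] 168.7
7 23 [-11.  10.] 167.2
19 35 [-20.  21.] 169.0
31 47 [-21.  22.] 169.9
43 47 [-21.  23.] 170.6
55 46 [-21.  22.] 169.8
67 45 [-20.  21.] 170.7
79 25 [-11.  10.] 168.1
91 25 [-12.  11.] 167.4
103 41 [-17.  14.] 175.1
115 38 [-16.  17.] 179.6
127 17 [-16.  17.] 176.3
obj (array([ 439.7, -343.7]), array([ 64.6, 112.1]), 86.2, np.float64(35.8), 340)
```

View pics/w6.png

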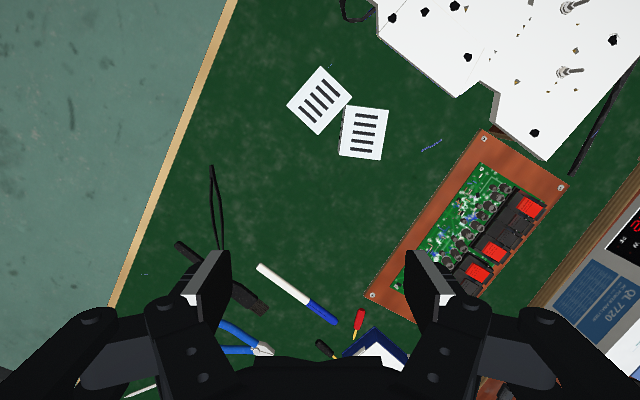

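Cover C hangs at y≈45, with its top at 170.5. The other two nearly touch: one has corners (321,66), (352,97), (320,134), (287,105) and the other (347,104), (389,109), (382,159), (339,154).

Run:
```python
from fit import *
z=np.load('w6.npz'); M,K=z['M'],z['K']
def w(u,v,h=36):
    d=M[:3,:3]@np.linalg.inv(K)@np.array([u,v,1]); return M[:3,3]+d*(h-M[2,3])/d[2]
for n,c in (('B',[(321,66),(352,97),(320,134),(287,105)]),('A',[(347,104),(389,109),(382,159),(339,154)])):
    print(n,box(np.array([w(*p) for p in c])),[w(*p)[:2].round().tolist() for p in c])
# pieces
f,P=z['f'],z['P']; ok=((P[...,2]>31)&(P[...,2]<41)).astype(np.uint8); ok=cv2.morphologyEx(ok,cv2.MORPH_CLOSE,np.ones((5,5))) if 0 else cv2.erode(ok,np.ones((5,5)))
k,L,st,_=cv2.connectedComponentsWithStats(ok)
for i in range(1,k):
    if st[i,4]>300 and abs(P[L==i][:,1].mean()+345)<80: print(box(P[L==i]))
```

```text
B (array([ 412.6, -340.3]), array([52.2, 45.8]), 74.3, np.float64(36.0), 4) [[398.0, -309.0], [440.0, -321.0], [428.0, -370.0], [383.0, -359.0]]
A (array([ 469.2, -346.6]), array([47.5, 53.2]), 20.6, np.float64(36.0), 4) [[439.0, -330.0], [481.0, -314.0], [501.0, -363.0], [456.0, -380.0]]
(array([ 411.1, -340.5]), array([47.8, 40.1]), 74.4, np.float64(36.4), 1774)
(array([ 468.5, -347.8]), array([41.5, 49.2]), 20.4, np.float64(36.4), 1586)
```

Cover B is at (411.5,-340.5) with its x axis at -15.6°. Cover A is at (468.7,-347.5) with its x axis at 20.4°. There isn't room for a finger between them. I'll lift B by its open ends, set it aside, then regrip it properly.

Call:
{"fn": "arm_command", "kwargs": {"deltas": [[0.075, -0.01, 0.02, -0.03, 0, 0, 10], [0.075, -0.02, 0.04, -0.06, 0, 0, 20], [0.075, -0.029, 0.062, -0.09, 0, 0, 30], [0.075, -0.029, 0.062, -0.12, 0, 0, 40], [0.075, -0.029, 0.062, -0.15, 0, 0, 47.1], [0.075, -0.029, 0.062, -0.18, 0, 0, 47.1], [0.075, -0.029, 0.062, -0.18, 0, 0, 47.1], [0.075, -0.029, 0.062, -0.18, 0, 0, 47.1]]}}

```text
t: 25.38
ee_pos: [411.7, -341.3, 83.4]
ee_rot: [-3.141, 0.002, 2.868]
ft_force: [-0.6, -0.7, 0.3]
width: 0.88
finger_force: 0.0
```

Call:
{"fn": "arm_command", "kwargs": {"deltas": [[0.075, 0, 0, -0.03, 0, 0, 0], [0.075, 0, 0, -0.05, 0, 0, 0], [0.075, 0, 0, -0.065, 0, 0, 0], [0.075, 0, 0, -0.073, 0, 0, 0], [0.075, 0, 0, -0.073, 0, 0, 0], [0.04, 0, 0, -0.073, 0, 0, 0], [0.04, 0, 0, -0.073, 0, 0, 0], [0.04, 0, 0, -0.073, 0, 0, 0]], "force": 20}}

```text
t: 26.38
ee_pos: [411.6, -341.4, 9.8]
ee_rot: [-3.141, 0.001, 2.868]
ft_force: [-0.7, 0.6, 6.2]
width: 0.624
finger_force: 20.7
```

Call:
{"fn": "arm_command", "kwargs": {"deltas": [[0.04, 0, 0, 0.015, 0, 0, 0], [0.04, -0.008, -0.02, 0.015, 0, 0, 0], [0.04, -0.016, -0.055, 0.015, 0, 0, 0], [0.04, -0.016, -0.055, 0.007, 0, 0, 0], [0.04, -0.016, -0.055, 0.0005, 0, 0, 0], [0.04, -0.016, -0.055, 0.0005, 0, 0, 0], [0.075, -0.016, -0.055, 0.0005, 0, 0, 0], [0.075, -0.016, -0.055, 0.0005, 0, 0, 0]]}}

```text
t: 27.38
ee_pos: [395.3, -395.6, 9.3]
ee_rot: [3.141, -0.0, 2.868]
ft_force: [0.4, 0.3, -0.1]
width: 0.875
finger_force: 0.0
```

Call:
{"fn": "arm_command", "kwargs": {"deltas": [[0.075, 0, 0, 0.05, 0, 0, 0], [0.075, 0, 0, 0.11, 0, 0, -10], [0.075, 0, 0, 0.17, 0, 0, -20], [0.075, 0, 0, 0.2, 0, 0, -30], [0.075, 0, 0, 0.2, 0, 0, -40], [0.075, 0, 0, 0.2, 0, 0, -50], [0.075, 0, 0, 0.2, 0, 0, -60], [0.075, 0, 0, 0.2, 0, 0, -70]]}}

```text
t: 28.38
ee_pos: [395.2, -395.9, 209.3]
ee_rot: [-3.142, -0.0, 1.64]
ft_force: [-0.8, -0.4, 0.9]
width: 0.876
finger_force: 0.0
```

Call:
{"fn": "arm_command", "kwargs": {"deltas": [[0.075, 0, 0, 0, 0, 0, -10], [0.075, 0, 0, 0, 0, 0, -20], [0.075, 0, 0, 0, 0, 0, -20], [0.075, 0, 0, 0, 0, 0, -20]]}}

```text
t: 28.88
ee_pos: [395.2, -396.0, 209.3]
ee_rot: [-3.142, -0.0, 1.301]
ft_force: [-0.7, 0.3, -0.6]
width: 0.88
finger_force: 0.0
```

```bash
python3 cov.py
```

```text
[ 395.2 -396.   209.3] [-180.    -0.    74.5]
(array([ 468.7, -347.9]), array([46.3, 54.1]), 20.3, np.float64(36.3), 3195) xaxis 20.3 shift [73.5 48.1] turn 35.8
(array([ 394.9, -394.1]), array([54., 46.]), 74.5, np.float64(36.4), 2701) xaxis -15.5 shift [-0.3  1.9] turn -0.0
```

Call:
{"fn": "arm_command", "kwargs": {"deltas": [[0.075, 0, 0.0015, -0.06, 0, 0, 0], [0.075, 0, 0.0015, -0.12, 0, 0, 0], [0.075, 0, 0.0015, -0.17, 0, 0, 0], [0.075, 0, 0.0015, -0.195, 0, 0, 0], [0.075, 0, 0.0015, -0.202, 0, 0, 0], [0.075, 0, 0.0015, -0.202, 0, 0, 0], [0.035, 0, 0.0015, -0.202, 0, 0, 0], [0.035, 0, 0.0015, -0.202, 0, 0, 0]], "force": 25}}

```text
t: 29.92
ee_pos: [395.8, -395.2, 8.8]
ee_rot: [3.14, 0.001, 1.297]
ft_force: [0.2, 0.4, 3.4]
width: 0.534
finger_force: 25.6
```

Call:
{"fn": "arm_command", "kwargs": {"deltas": [[0.035, 0, 0, 0, 0, 0, 0], [0.035, 0, 0, 0, 0, 0, 0], [0.035, 0, 0, 0.06, 0, 0, 0], [0.035, 0, 0, 0.12, 0, 0, 0], [0.035, 0, 0, 0.18, 0, 0, 0], [0.035, 0, 0.03, 0.24, 0, 0, 8], [0.035, 0.01, 0.08, 0.25, 0, 0, 16], [0.035, 0.03, 0.13, 0.25, 0, 0, 24]]}}

```text
t: 30.92
ee_pos: [425.5, -263.8, 259.6]
ee_rot: [3.139, 0.002, 1.719]
ft_force: [1.6, -0.9, -1.6]
width: 0.534
finger_force: 26.6
```

Call:
{"fn": "arm_command", "kwargs": {"deltas": [[0.035, 0.005, 0.055, 0, 0, 0, 6], [0.035, 0.01, 0.11, 0, 0, 0, 12], [0.035, 0.015, 0.17, 0, 0, 0, 18], [0.035, 0.02, 0.22, 0, 0, 0, 24], [0.035, 0.03, 0.28, 0, 0, 0, 30], [0.035, 0.04, 0.33, 0, 0, 0, 36], [0.035, 0.05, 0.38, 0, 0, 0, 40.7], [0.035, 0.06, 0.43, 0, 0, 0, 40.7]]}}

```text
t: 31.92
ee_pos: [485.2, 167.2, 257.7]
ee_rot: [3.141, 0.001, 2.428]
ft_force: [0.2, -0.2, -0.8]
width: 0.535
finger_force: 26.6
```

Call:
{"fn": "arm_command", "kwargs": {"deltas": [[0.035, 0.012, 0.05, 0, 0, 0, 0], [0.035, 0.026, 0.1, 0, 0, 0, 0], [0.035, 0.026, 0.11, -0.02, 0, 0, 0], [0.035, 0.026, 0.11, -0.035, 0, 0, 0], [0.035, 0.026, 0.11, -0.035, 0, 0, 0]]}}

```text
t: 32.55
ee_pos: [510.6, 274.5, 221.3]
ee_rot: [-3.14, -0.001, 2.426]
ft_force: [0.7, -0.7, -1.1]
width: 0.537
finger_force: 26.6
```

```bash
python3 hold.py -20
```

```text
[510.6 274.5 221.3] [-179.9   -0.   139. ] tcp [ -0.3 -18.5 221.3]
cover (array([510.8, 274.2]), array([54. , 54.8]), 48.5, np.float64(248.8), 15668) [ -0.4 -18.8   0. ]
go [ 1.27738843 -0.83648722]
```

Call:
{"fn": "arm_command", "kwargs": {"deltas": [[0.035, 0, 0, -0.02, 0, 0, 0], [0.035, 0, 0, -0.04, 0, 0, 0], [0.035, 0, 0, -0.055, 0, 0, 0], [0.035, 0, 0, -0.066, 0, 0, 0], [0.035, 0, 0, -0.072, 0, 0, 0], [0.035, 0, 0, -0.075, 0, 0, 0], [0.035, 0, 0, -0.077, 0, 0, 0], [0.035, 0, 0, -0.077, 0, 0, 0]]}}

```text
t: 33.6
ee_pos: [511.2, 275.5, 145.5]
ee_rot: [3.141, 0.0, 2.426]
ft_force: [0.6, 0.7, -0.4]
width: 0.533
finger_force: 26.6
```

Call:
{"fn": "arm_command", "kwargs": {"deltas": [[0.035, 0, 0, -0.0015, 0, 0, 0], [0.035, 0, 0, -0.0025, 0, 0, 0], [0.035, 0, 0, -0.0025, 0, 0, 0]]}}

```text
t: 33.98
ee_pos: [511.3, 275.5, 143.4]
ee_rot: [3.141, 0.0, 2.426]
ft_force: [-0.7, -0.1, 4.0]
width: 0.536
finger_force: 27.1
```

Seated. I'll release it, lift, and head for the last cover.

Call:
{"fn": "arm_command", "kwargs": {"deltas": [[0.07, 0, 0, 0, 0, 0, 0], [0.07, 0, 0, 0, 0, 0, 0], [0.07, 0, 0, 0, 0, 0, 0], [0.07, 0, 0, 0.06, 0, 0, 0], [0.07, 0, 0, 0.12, 0, 0, 0], [0.075, 0, 0, 0.17, 0, 0, 0], [0.075, 0, -0.05, 0.17, 0, 0, -8], [0.075, 0, -0.11, 0.17, 0, 0, -16]]}}

```text
t: 34.98
ee_pos: [511.5, 165.0, 313.0]
ee_rot: [3.141, 0.0, 2.144]
ft_force: [1.1, 0.7, 0.1]
width: 0.878
finger_force: 0.0
```

Call:
{"fn": "arm_command", "kwargs": {"deltas": [[0.075, -0.005, -0.05, 0, 0, 0, -6], [0.075, -0.01, -0.11, 0, 0, 0, -12], [0.075, -0.015, -0.17, 0, 0, 0, -12.7], [0.075, -0.02, -0.23, 0, 0, 0, -12.7], [0.075, -0.025, -0.29, 0, 0, 0, -12.7], [0.075, -0.03, -0.35, 0, 0, 0, -12.7], [0.075, -0.035, -0.41, 0, 0, 0, -12.7], [0.075, -0.04, -0.47, 0, 0, 0, -12.7]]}}

```text
t: 35.98
ee_pos: [470.7, -306.5, 312.9]
ee_rot: [3.141, 0.0, 1.925]
ft_force: [1.8, 0.5, 0.1]
width: 0.88
finger_force: 0.0
```

Call:
{"fn": "arm_command", "kwargs": {"deltas": [[0.075, 0, -0.04, -0.03, 0, 0, 0], [0.075, 0, -0.08, -0.07, 0, 0, 0], [0.075, 0, -0.1, -0.1, 0, 0, 0], [0.075, 0, -0.1, -0.1, 0, 0, 0], [0.075, 0, -0.1, -0.1, 0, 0, 0]]}}

```text
t: 36.6
ee_pos: [471.4, -404.2, 214.1]
ee_rot: [3.141, 0.001, 1.925]
ft_force: [0.0, 0.9, 0.4]
width: 0.881
finger_force: 0.0
```

```bash
python3 cov.py; python3 hung.py
```

```text
[ 471.4 -404.2  214.1] [180.    0.  110.3]
(array([ 469. , -347.6]), array([45.5, 53.1]), 20.1, np.float64(36.4), 2974) xaxis 20.1 shift [-2.4 56.6] turn -0.2
-185 18 [-11.  12.] 167.9
-173 23 [-12.   9.] 167.9
-161 25 [-12.  10.] 167.4
-149 23 [-11.  10.] 168.4
-137 23 [-11.  10.] 167.6
-125 24 [-12.  11.] 167.5
-113 25 [-12.  10.] 167.3
-101 24 [-12.  10.] 167.5
-89 24 [-12.  11.] 168.3
-77 22 [-12.   9.] 168.5
-65 26 [-12.  10.] 167.2
-53 23 [-12.  10.] 168.5
-41 38 [-20.  21.] 169.5
-29 47 [-21.  21.] 170.4
-17 46 [-21.  23.] 169.0
-5 45 [-20.  21.] 170.3
7 40 [-21.  22.] 170.4
19 39 [-19.  20.] 169.3
31 44 [-21.  22.] 170.3
43 48 [-21.  23.] 170.4
55 48 [-21.  22.] 169.9
67 47 [-20.  21.] 169.9
79 22 [-11.   9.] 167.7
91 24 [-11.  10.] 168.0
103 40 [-15.  13.] 174.5
115 38 [-17.  17.] 178.9
127 18 [-17.  16.] 176.5
obj (array([ 466.6, -346.1]), array([45.7, 54.7]), 20.4, np.float64(35.5), 170)
```

Call:
{"fn": "arm_command", "kwargs": {"deltas": [[0.075, -0.002, 0.04, -0.02, 0, 0, -0.2], [0.075, -0.002, 0.057, -0.07, 0, 0, -0.2], [0.075, -0.002, 0.057, -0.12, 0, 0, -0.2], [0.075, -0.002, 0.057, -0.17, 0, 0, -0.2], [0.075, -0.002, 0.057, -0.2, 0, 0, -0.2], [0.075, -0.002, 0.057, -0.207, 0, 0, -0.2], [0.075, -0.002, 0.057, -0.207, 0, 0, -0.2], [0.035, -0.002, 0.057, -0.207, 0, 0, -0.2]]}}

```text
t: 37.7
ee_pos: [470.3, -348.2, 8.0]
ee_rot: [3.14, 0.003, 1.922]
ft_force: [-1.0, 0.1, -0.6]
width: 0.684
finger_force: 0.0
```

Call:
{"fn": "arm_command", "kwargs": {"deltas": [[0.035, 0, 0, 0, 0, 0, 0], [0.035, 0, 0, 0, 0, 0, 0], [0.035, 0, 0, 0, 0, 0, 0]]}}

```text
t: 38.08
ee_pos: [470.0, -348.2, 7.7]
ee_rot: [3.14, 0.002, 1.922]
ft_force: [-0.6, 1.3, 7.3]
width: 0.528
finger_force: 25.5
```

Call:
{"fn": "arm_command", "kwargs": {"deltas": [[0.035, 0, 0, 0.06, 0, 0, 0], [0.035, 0, 0, 0.12, 0, 0, 0], [0.035, 0, 0, 0.18, 0, 0, 0], [0.035, 0.005, 0.03, 0.24, 0, 0, 8], [0.035, 0.01, 0.08, 0.25, 0, 0, 16], [0.035, 0.015, 0.13, 0.25, 0, 0, 24], [0.035, 0.02, 0.18, 0.25, 0, 0, 29.1], [0.035, 0.025, 0.23, 0.25, 0, 0, 29.1]]}}

```text
t: 39.08
ee_pos: [494.1, -116.1, 256.4]
ee_rot: [3.141, 0.001, 2.43]
ft_force: [-0.0, 0.2, -1.0]
width: 0.533
finger_force: 26.7
```

Call:
{"fn": "arm_command", "kwargs": {"deltas": [[0.035, 0.01, 0.05, 0, 0, 0, 0], [0.035, 0.02, 0.1, 0, 0, 0, 0], [0.035, 0.03, 0.15, 0, 0, 0, 0], [0.035, 0.04, 0.2, 0, 0, 0, 0], [0.035, 0.05, 0.25, 0, 0, 0, 0], [0.035, 0.06, 0.3, 0, 0, 0, 0], [0.035, 0.067, 0.347, 0, 0, 0, 0], [0.035, 0.067, 0.347, -0.03, 0, 0, 0]]}}

```text
t: 40.08
ee_pos: [562.1, 232.9, 227.1]
ee_rot: [3.138, 0.001, 2.433]
ft_force: [0.1, 0.1, -0.7]
width: 0.536
finger_force: 26.7
```

Call:
{"fn": "arm_command", "kwargs": {"deltas": [[0.035, 0, 0, 0, 0, 0, 0], [0.035, 0, 0, 0, 0, 0, 0]]}}

```text
t: 40.33
ee_pos: [561.2, 229.0, 227.1]
ee_rot: [3.141, 0.0, 2.429]
ft_force: [-0.6, -0.3, -0.3]
width: 0.531
finger_force: 26.6
```

```bash
python3 hold.py -85
```

```text
[561.2 229.  227.1] [180.    0.  139.2] tcp [ -1.7 -86.5 227.1]
cover (array([561.4, 228.8]), array([54., 55.]), 49.1, np.float64(255.8), 15866) [ -1.7 -86.8   0. ]
go [-0.12560865  2.30771784]
```

Call:
{"fn": "arm_command", "kwargs": {"deltas": [[0.035, 0.0005, 0.0015, -0.02, 0, 0, 0], [0.035, 0.0005, 0.0015, -0.04, 0, 0, 0], [0.035, 0.0005, 0.0015, -0.058, 0, 0, 0], [0.035, 0.0005, 0.0015, -0.07, 0, 0, 0], [0.035, 0.0005, 0.0015, -0.077, 0, 0, 0], [0.035, 0.0005, 0.0015, -0.08, 0, 0, 0], [0.035, 0.0005, 0.0015, -0.082, 0, 0, 0], [0.035, 0.0005, 0.0015, -0.082, 0, 0, 0]]}}

```text
t: 41.38
ee_pos: [561.8, 231.0, 144.1]
ee_rot: [3.141, 0.0, 2.429]
ft_force: [0.5, 0.3, -1.0]
width: 0.534
finger_force: 26.7
```

Call:
{"fn": "arm_command", "kwargs": {"deltas": [[0.035, 0, 0, -0.0015, 0, 0, 0], [0.035, 0, 0, -0.0025, 0, 0, 0], [0.035, 0, 0, -0.0025, 0, 0, 0]]}}

```text
t: 41.75
ee_pos: [561.8, 231.0, 142.2]
ee_rot: [3.141, 0.001, 2.43]
ft_force: [-0.3, -1.1, 5.3]
width: 0.533
finger_force: 27.3
```

Call:
{"fn": "arm_command", "kwargs": {"deltas": [[0.07, 0, 0, 0, 0, 0, 0], [0.07, 0, 0, 0, 0, 0, 0], [0.07, 0, 0, 0, 0, 0, 0], [0.07, 0, 0, 0.06, 0, 0, 0], [0.07, 0, 0, 0.12, 0, 0, 0], [0.07, 0, 0, 0.17, 0, 0, 0], [0.07, 0, 0, 0.17, 0, 0, 0]]}}

```text
t: 42.62
ee_pos: [562.5, 231.3, 315.9]
ee_rot: [3.135, 0.003, 2.429]
ft_force: [0.7, 0.7, -0.8]
width: 0.822
finger_force: 0.0
```

```bash
python3 tagchk.py w7
python3 - <<'E'
from fit import *
f,P,s,M,K=look('wrist'); q=rack(P)
m=red(f)&(q[...,0]>80)&(q[...,0]<140)&(q[...,2]>90)&(q[...,2]<170); print('sleeve',q[m].mean(0).round(1),P[m].mean(0).round(1),m.sum(),np.percentile(q[m],[2,98],axis=0).round(1))
print(s['ee_pos'],np.degrees(s['ee_rot'][2]))
m=(q[...,2]>168.9)&(q[...,2]<173)&(abs(q[...,0])<30)
for y in range(-130,100,10):
    k=m&(abs(q[...,1]-y)<5)
    if k.sum()>20: print(y,k.sum(),np.percentile(q[k][:,0],[2,98]).round(1),q[k][:,2].mean().round(1))
E
```

```text
tcp [  0.9 -86.  315.9]
sleeve [108.1  -4.6 127.3] [571.  365.6 127.3] 1209 [[102.8 -38.7 122.5]
 [115.4  27.8 130. ]]
[562.31770075 231.18338223 313.01877137] 139.1962499718274
-130 33 [-10.5  10.8] 169.4
-120 51 [-10.2   9.6] 169.3
-110 379 [-20.5  23. ] 170.7
-100 564 [-20.4  22.5] 170.9
-90 587 [-20.9  23.1] 170.9
-80 626 [-20.9  23.1] 170.8
-70 620 [-20.6  22.9] 170.9
-60 436 [-20.4  22.7] 170.8
-50 76 [-10.6  19.4] 169.5
-40 699 [-19.9  23.2] 170.9
-30 670 [-20.3  23.7] 170.9
-20 734 [-20.3  23.5] 170.9
-10 742 [-20.   23.9] 171.0
0 799 [-19.8  23.9] 171.0
10 288 [-19.6  23.7] 170.5
20 618 [-20.1  23.4] 170.9
30 866 [-19.9  23.9] 171.1
40 865 [-20.2  23.7] 171.0
50 896 [-20.   23.5] 171.1
60 65 [-20.4  24. ] 171.0Traceback (most recent call last):
  File "tagchk.py", line 4, in <module>
    m=yel(f)&(abs(q[...,2]-171)<6); print('tag',np.percentile(q[m],[1,50,99],axis=0).round(1))
                                                ~~~~~~~~~~~~~^^^^^^^^^^^^^^^^^^^^^^^
    return _quantile_unchecked(
        a, q, axis, out, overwrite_input, method, keepdims, weights)
    return _ureduce(a,
                    func=_quantile_ureduce_func,
    ...<5 lines>...
                    overwrite_input=overwrite_input,
                    method=method)
    r = func(a, **kwargs)
    result = _quantile(arr,
                       quantiles=q,
    ...<2 lines>...
                       out=out,
                       weights=wgt)
    slices_having_nans = np.isnan(arr[-1, ...])
                                  ~~~^^^^^^^^^
IndexError: index -1 is out of bounds for axis 0 with size 0
```

View pics/w7.png

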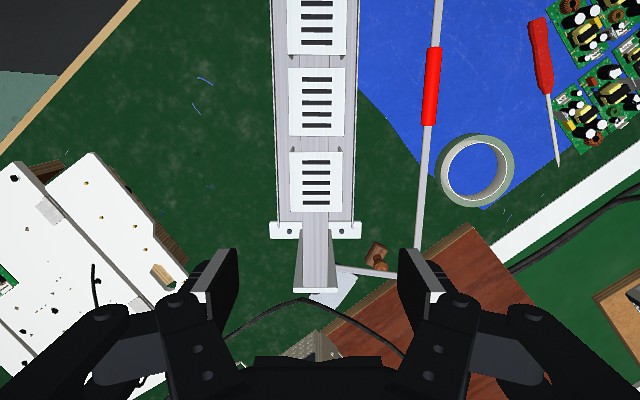

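All three covers hang level, at columns ~316 and rows ~180, 100 and 28. The sleeve is at (431,86) in the picture, still where I left it. I'll grip it again.

Call:
{"fn": "arm_command", "kwargs": {"deltas": [[0.05, 0.003, 0.05, 0, 0, 0, 0], [0.05, 0.006, 0.1, 0, 0, 0, 0], [0.05, 0.009, 0.135, -0.03, 0, 0, 0], [0.05, 0.009, 0.135, -0.08, 0, 0, 0], [0.05, 0.009, 0.135, -0.13, 0, 0, 0], [0.05, 0.009, 0.135, -0.17, 0, 0, 0], [0.05, 0.009, 0.135, -0.207, 0, 0, 0], [0.05, 0.009, 0.135, -0.207, 0, 0, 0]], "force": 25}}

```text
t: 43.72
ee_pos: [568.3, 364.4, 99.3]
ee_rot: [-3.134, -0.002, 2.429]
ft_force: [-0.6, 0.5, -0.6]
width: 0.588
finger_force: 0.0
```

Call:
{"fn": "arm_command", "kwargs": {"deltas": [[0.05, 0, 0, 0, 0, 0, 0], [0.0, 0, 0, 0, 0, 0, 0], [0.0, 0, 0, 0, 0, 0, 0], [0.0, 0, 0, 0, 0, 0, 0], [0.0, 0, 0, 0, 0, 0, 0]]}}

```text
t: 44.35
ee_pos: [571.3, 366.4, 105.1]
ee_rot: [3.14, 0.001, 2.429]
ft_force: [3.5, 3.2, 0.9]
width: 0.151
finger_force: 24.5
```

Call:
{"fn": "arm_command", "kwargs": {"deltas": [[0, -0.0031, -0.0036, 0.0128, 0, 0, 0], [0, -0.0085, -0.0098, 0.0278, 0, 0, 0], [0, -0.0151, -0.0176, 0.0414, 0, 0, 0], [0, -0.0232, -0.0269, 0.0534, 0, 0, 0], [0, -0.0322, -0.0373, 0.0634, 0, 0, 0], [0, -0.0421, -0.0488, 0.0712, 0, 0, 0], [0, -0.0475, -0.055, 0.0742, 0, 0, 0], [0, -0.0527, -0.0611, 0.0767, 0, 0, 0]]}}

```text
t: 45.35
ee_pos: [519.8, 306.5, 185.2]
ee_rot: [3.132, 0.002, 2.43]
ft_force: [6.4, 6.8, 17.3]
width: 0.152
finger_force: 26.6
```

Call:
{"fn": "arm_command", "kwargs": {"deltas": [[0, -0.0045, -0.005, 0.0014, 0, 0, 0], [0, -0.0095, -0.011, 0.0027, 0, 0, 0], [0, -0.014, -0.0162, 0.0032, 0, 0, 0], [0, -0.0184, -0.0213, 0.0035, 0, 0, 0], [0, -0.0184, -0.0213, 0.0035, 0, 0, 0]]}}

```text
t: 45.98
ee_pos: [500.1, 283.7, 187.5]
ee_rot: [3.137, 0.002, 2.429]
ft_force: [-1.7, 0.3, 15.1]
width: 0.147
finger_force: 27.3
```

Call:
{"fn": "arm_command", "kwargs": {"deltas": [[0, -0.002, -0.0023, 0.001, 0, 0, 0], [0, -0.002, -0.0023, 0.001, 0, 0, 0], [0, -0.002, -0.0023, 0.001, 0, 0, 0]]}}

```text
t: 46.35
ee_pos: [499.7, 283.2, 187.6]
ee_rot: [3.134, 0.001, 2.43]
ft_force: [9.8, 11.4, 6.2]
width: 0.154
finger_force: 26.6
```

The stop is reached, with about 15 N of resistance. I'll release, lift clear and check.

Call:
{"fn": "arm_command", "kwargs": {"deltas": [[0.04, 0.001, 0.001, 0, 0, 0, 0], [0.04, 0.001, 0.001, 0, 0, 0, 0], [0.04, 0.001, 0.001, 0, 0, 0, 0], [0.04, 0.001, 0.001, 0.05, 0, 0, 0], [0.04, 0.001, 0.001, 0.11, 0, 0, 0], [0.04, 0.001, 0.001, 0.13, 0, 0, 0], [0.04, 0.001, 0.001, 0.13, 0, 0, 0]]}}

```text
t: 47.22
ee_pos: [499.0, 282.3, 316.8]
ee_rot: [3.14, 0.001, 2.429]
ft_force: [0.9, 1.0, -0.4]
width: 0.471
finger_force: 0.0
```

Run:
```python
from fit import *
f,P,s,M,K=look('wrist'); save(f,'w8'); q=rack(P); print(s['ee_pos'].round(1),s['ft_force'].round(1))
m=red(f)&(abs(q[...,0])<30)&(q[...,2]>195); print('sleeve',q[m].mean(0).round(1),np.percentile(q[m],[2,98],axis=0).round(1),m.sum())
m=(q[...,2]>200)&(q[...,2]<216)&(abs(q[...,0])<30)
for y in range(-180,100,60):
    k=m&(abs(q[...,1]-y)<15)
    if k.sum()>5: print('bar',y,np.median(q[k],axis=0).round(1))
f,P,*_=look('top'); q=rack(P); m=red(f)&(abs(q[...,0])<30)&(q[...,2]>195); print('top sleeve',q[m].mean(0).round(1))
```

```text
[499.  282.3 316.8] [ 0.9  1.  -0.4]
sleeve [ 1.000e-01 -3.700e+00  2.098e+02] [[ -6.5 -38.2 205.8]
 [  6.5  28.6 212.1]] 1524
bar -120 [   0.3 -119.8  207.6]
bar -60 [  0.3 -59.8 207.5]
bar 0 [2.000e-01 1.000e-01 2.101e+02]
bar 60 [2.000e-01 6.050e+01 2.077e+02]
top sleeve [ -1.1 -20.6 210.3]
```

View pics/w8.png

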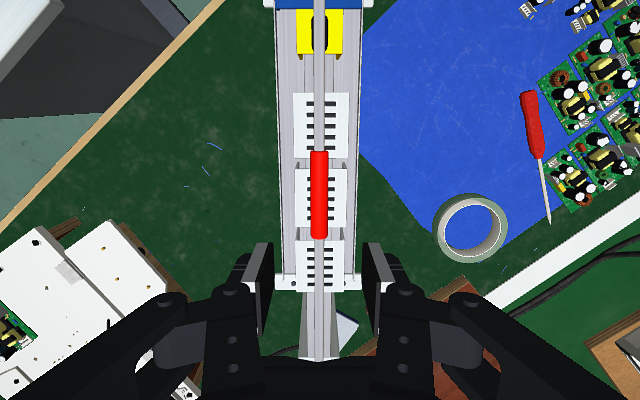

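The keeper is home, with the bar at x≈0.2 mm. The three covers hang under it, and the tag is at (320,33) beside the hood. One last numeric check of the tag, then I'll hand in.

Run:
```python
from fit import *
f,P,s,*_=look('wrist'); q=rack(P); m=yel(f)&(abs(q[...,2]-171)<3); print('tag end y',np.percentile(q[m][:,1],[1,5]).round(1),np.percentile(q[m][:,0],[2,98]).round(1))
ok=abs(np.percentile(q[m][:,1],1)-101)<4; print(ok)
if ok: print(robot.close_job())
```

```text
tag end y [100.8 102. ] [-16.7  17.9]
True
the job is handed in; nothing more can be done
None
```

I handed the job in: the tag's red line is within about 1 mm of the hood's mark, all three covers found on the bench hang level side by side on the rail, and the keeper bar is fully closed.

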